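Slide a steel blank out over the granite's edge into a thickness gauge

ROBOT

A 6-joint arm with a two-finger parallel gripper is mounted at the origin on the work surface. World frame = base frame: x ahead of the robot, y to its left, z up, the work surface at z = 0. Lengths are in mm, angles in rad, forces in N, time in s.
With the tool pointing down it reaches from about 275 to 750 mm from the base axis. Payload 10.2 kg.
Tool frame: the origin (TCP) lies at the very end of the fingers, on their centre line; the grasp point (between the pads) lies 19 mm behind it; x points along the fingers, z is the direction in which the jaws open and shut, and the axes are right-handed (so a half turn about x gives the same grasp; the last joint's range is limited). The gripper opens to 85 mm and grips with 20 to 120 N. Pads are 22 mm wide; open, the fingers measure 114 mm over their backs; the gripper's body (76 mm by 85 mm) begins 54 mm behind the grasp point. The pads swing forward as they close: fully open they stand 13 mm farther back than shut.
Start: joints at [1.067, 0.313, 1.498, -0, 1.331, -0.223], TCP at [145.503, 504.44, 231.294] pointing down, gripper open.
Joint ranges: [-2.94, 2.94], [-0.97, 2.17], [0.19, 2.56], [-1.23, 4.37], [0.02, 3.11], [-2.88, 2.88]. Speed limits (rad/s): [2.39, 2.39, 3.01, 3.14, 3.14, 3.14].

INTERFACE

Orientations are given as a unit quaternion [w, x, y, z].
In Python, from rig import sense, vision, job gives the robot as it stands. The module is installed in compiled form; this text tells all that it offers.
- The arm moves only by the shell command python3 -m pendant 'ROWS' [FORCE]. ROWS is JSON, a list of rows, each a list of 7 numbers: the turn, a rotation vector about the tool's x, y, z in rad, then the shift along the tool's x, y, z in cm, then the opening, from 0 (shut) to 1 (fully open). A call has exactly 5 rows; each row is the pose to reach, as a shift and turn from the pose commanded when the call began, along the tool's axes at that moment; what a row does not reach only later rows make up. A row lasts 1/8 s, in which the tool goes at most 62.5 mm and 10.7 degrees, less where a joint would pass 70% of its speed; a pose out of reach is approached as far as the arm can. A call with a gripper value outside its range is refused whole. The fingers move at their own pace and stop on an object; FORCE is the grip in N (left out, the last holds). Time passes only in rows, so rows that repeat a pose let the fingers close, or fill a call up. It gives the time, the measured TCP pose, the force and the opening at its end, in the units of the state.
- sense(): the state, without advancing time (a new reading comes with each control period).
- vision.capture(name): name is "scene" or "top" or "wrist"; returns the picture (480x640x3 uint8, red, green, blue); there is no depth.
- vision.calibration(name): a dict with "K" (3x3 intrinsics, pixels), "extrinsics" (4x4, takes a point from camera to world coordinates). Camera axes: x right, y up, looking along -z (the intrinsics and any distortion apply to the point x, -y, -z); pixel columns grow to the right and rows downward; lengths in mm; the calibration is good to about 2 mm. A picture is of the moment at which its call begins: read the wrist's pose just before it. calibration takes no time and is no camera call; for the wrist camera it gives the pose at the moment of the call.
- job.finish_job(): hands the job in, once; it reports no verdict.
The state is a dict: "time_s": time; "joints": joint angles; "dq": joint speeds; "tau": joint torques, N m; "eef_pos": TCP position; "ee_rot": TCP orientation; "force": force on the tool from outside, world axes, zero at the start; "wrist_torque": the same for the moment, N m; "grip_width": opening from 0.0 (shut) to 1.0 (fully open).
Only numpy, scipy, OpenCV 4.12 (cv2) and the standard library are available. Lean on these libraries where they do the work, as an engineer would, in place of code of your own. Each camera call takes 0.05 s, during which the arm holds its last target.

TASK

Push the flat steel blank across the black granite plate with your fingertips until exactly its blue end, 30 mm, overhangs the plate's far edge in the open mouth of the thickness gauge, with the blank square to the edge and centred on the gauge's stylus. Push it gently and never grip or lift it; do not bump the gauge, and leave the other things where they are. Finish clear of everything.

Things in the scene. Friction and masses are not known exactly. Their poses are not given: they have to be found in the camera images.
- granite: Black granite surface plate, fixed, 280 (its x) x 500 (its y) x 50 mm high, top face at z = 50 mm. Origin at the centre of its underside, on the bench; its x axis points away from the robot, square to the far edge, and its y axis runs along that edge. Its position and yaw differ every time.
- edge (a point): Middle of the granite's far top edge (140 mm along the plate's x from its centre, height 50 mm). Axes as the granite's: x points out over the drop.
- blank: The part to push: ground steel flat, 100 (its x) x 60 (its y) x 8 mm thick, about 0.37 kg, lying loose on the granite. Bare steel except the last 30 mm at its +x end, which is dyed blue. Origin at the centre of its underside; x points towards the blue end, which faces the far edge (yawed up to about 20 degrees from square at the start).
- blue_end (a point): Middle of the blue end's lower edge, on the blank: 50 mm along the blank's x from its centre. Axes as the blank's.
- gauge: Thickness gauge, fixed beyond the granite's far edge: grey foot 80 mm wide, aluminium column, white dial, two slim jaws. Origin on the bench below the edge line, on the gauge's middle line; axes parallel to the granite's, so its y tells its place along the edge. Jaws 16 mm wide; mouth open from z = 44 to 72 mm; its closed back (column) is 56 mm beyond the edge. Dial top at z = 162 mm.
- stylus (a point): Tip of the gauge's upper stylus: on the gauge's middle line, 15 mm beyond the granite's edge, at z = 72 mm. The upper jaw that carries it starts 4 mm beyond the edge, with its top at z = 104 mm.
- drilled_block: Dark steel block with three holes, 50 x 25 x 50 mm high, loose, standing on a side part of the granite; leave it. Origin at the centre of its underside.
- plug_gauge: Brass plug, 24 mm in diameter, 44 mm high, loose, standing on a side part of the granite; leave it. Origin at the centre of its underside.
- vee_block: Small steel vee block, 40 x 36 x 36 mm high, loose, on a side part of the granite; leave it. Origin at the centre of its underside.
- spray_jar: Small white jar, 40 mm in diameter, 50 mm high, loose, on a side part of the granite; leave it. Origin at the centre of its underside.
- screwdriver: Screwdriver with an orange handle, lying on the bench to the left of the granite; leave it. Origin at its underside.
- wrench: Steel wrench lying on the bench to the right of the granite; leave it. Origin at its underside.
- oil_bottle: White bottle, 56 mm in diameter, 120 mm high, standing on the bench to the right; leave it. Origin at the centre of its underside.

How it is judged:
By the outcome, as a careful person would: the job done as asked, in the order asked, and still so for the second after the job is handed in, with the robot touching nothing.
It also fails if it takes over 64 s, if anything falls off the work surface, if the arm or the gripper's body presses on something with over 40 N, if the wrist force passes 120 N, or if a joint passes its speed limit or range.

## Working session

There is one attempt and no reset: what is moved stays moved. The work goes in short steps, Python scripts to look and compute and a shell command to move; the robot and the scene stay as the last step left them, time stands still between calls to the robot, and variables do not carry over. Pictures are saved under pics/ and viewed, and the job is handed in when it is done.

```bash
ls; mkdir -p pics; python3 - <<'E'
from rig import sense, vision
import cv2
s=sense(); print(s)
for n in ("scene","top","wrist"):
    c=vision.calibration(n); print(n,c)
    im=vision.capture(n); cv2.imwrite(f"pics/{n}0.png",im[:,:,::-1])
E
```

```text
pics
{'time_s': 0.0, 'joints': array([ 1.06658095e+00,  3.13420131e-01,  1.49843911e+00, -1.45624443e-05,
        1.33098480e+00, -2.23413257e-01]), 'dq': array([ 0.00092881, -0.00015758, -0.0023198 ,  0.00082872, -0.00226056,
        0.00146633]), 'tau': array([ 2.80089567e-03, -4.12270331e+01, -2.59735054e+01, -9.84315307e-05,
        4.26843268e-03,  4.63172626e-05]), 'eef_pos': array([145.38667542, 504.20172943, 230.74959129]), 'ee_rot': array([ 0.5646476 , -0.42529636,  0.5654509 ,  0.42492514]), 'force': array([ 0.27523257, -0.44456325,  0.04457817]), 'wrist_torque': array([ 0.01564307, -0.06809888, -0.03702681]), 'grip_width': 0.997216607170896}
scene {'K': array([[473.21677648,   0.        , 319.62162251],
       [  0.        , 473.21677648, 237.47011998],
       [  0.        ,   0.        ,   1.        ]]), 'extrinsics': array([[-3.53867559e-01, -6.63870593e-01,  6.58827432e-01,
         1.29523451e+03],
       [ 9.35122815e-01, -2.64665022e-01,  2.35579600e-01,
         2.54391544e+02],
       [ 1.79742080e-02,  6.99448541e-01,  7.14456903e-01,
         8.80872529e+02],
   
[... 427 characters left out ...]
+01],
       [-6.16054217e-03,  1.61012485e-01,  9.86933142e-01,
         1.14059116e+03],
       [ 0.00000000e+00,  0.00000000e+00,  0.00000000e+00,
         1.00000000e+00]])}
wrist {'K': array([[357.66391902,   0.        , 319.20773318],
       [  0.        , 357.66391902, 242.2762536 ],
       [  0.        ,   0.        ,   1.        ]]), 'extrinsics': array([[ 2.76440748e-01, -9.25888577e-01, -2.57508944e-01,
         8.03397745e+01],
       [ 9.61030455e-01,  2.66056162e-01,  7.50638649e-02,
         5.23676283e+02],
       [-9.88933524e-04, -2.68224649e-01,  9.63355884e-01,
         3.73041245e+02],
       [ 0.00000000e+00,  0.00000000e+00,  0.00000000e+00,
         1.00000000e+00]])}
```

View pics/scene0.png

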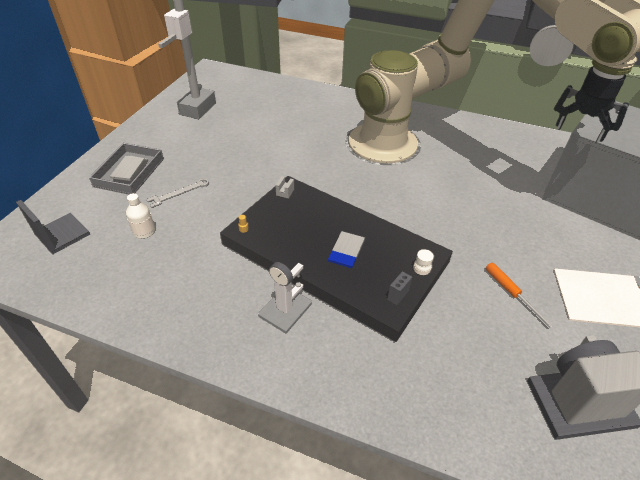

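View pics/top0.png

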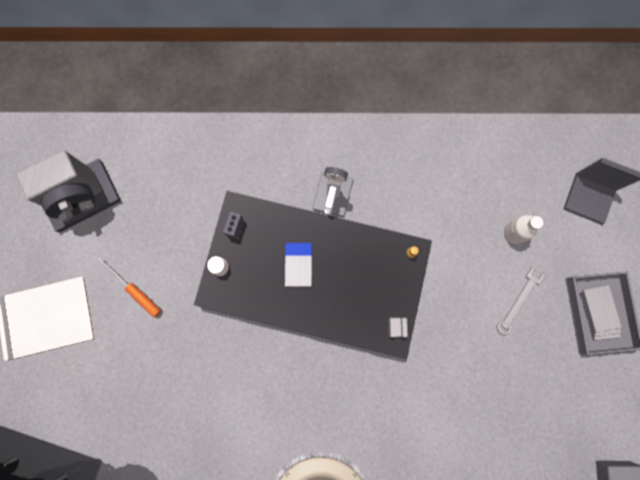

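View pics/wrist0.png

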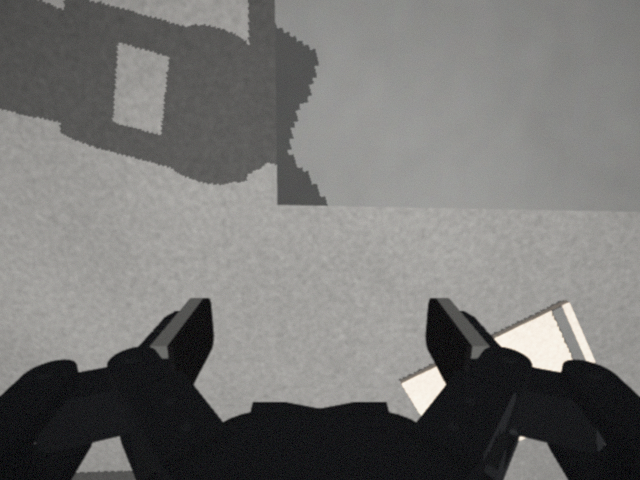

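```bash
python3 - <<'E'
import cv2
im=cv2.imread("pics/top0.png")[150:370,185:445]
cv2.imwrite("pics/top0c.png",cv2.resize(im,None,fx=3,fy=2.7,interpolation=cv2.INTER_CUBIC)[:600] if 0 else cv2.resize(im,None,fx=2.7,fy=2.7,interpolation=cv2.INTER_CUBIC))
im=cv2.imread("pics/top0.png")[150:310,265:375]
cv2.imwrite("pics/top0d.png",cv2.resize(im,None,fx=3.75,fy=3.75,interpolation=cv2.INTER_CUBIC))
E
```

```text
(no output)
```

View pics/top0c.png

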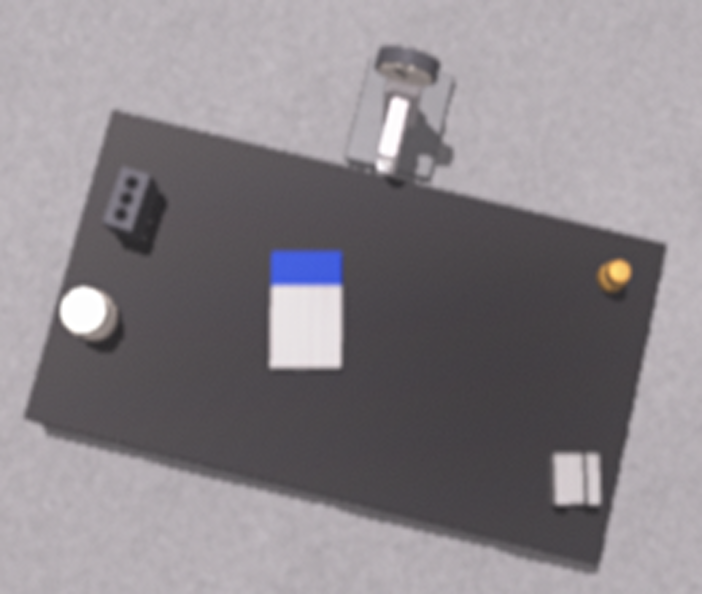

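View pics/top0d.png

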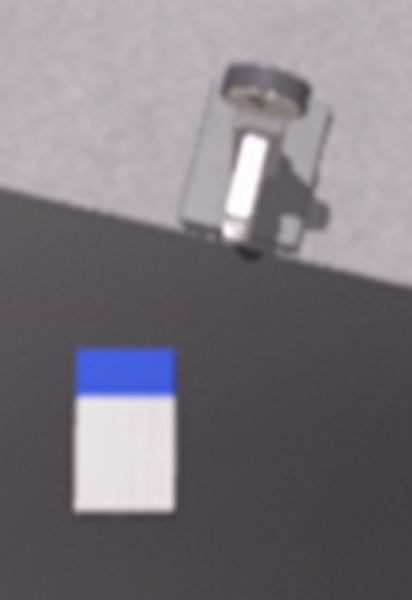

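```bash
cat > h.py <<'E'
import numpy as np, cv2
from rig import vision
def ray(name,uv,z,cal=None):
    c=cal or vision.calibration(name); K=c["K"];T=c["extrinsics"]
    uv=np.atleast_2d(np.array(uv,float)); z=np.broadcast_to(z,len(uv))
    d=np.c_[(uv-[K[0,2],K[1,2]])/K[0,0]*[1,-1],-np.ones(len(uv))]@T[:3,:3].T
    o=T[:3,3]
    return o+d*((z-o[2])/d[:,2])[:,None]
def proj(name,P,cal=None):
    c=cal or vision.calibration(name); K=c["K"];T=c["extrinsics"]
    p=(np.atleast_2d(P)-T[:3,3])@T[:3,:3]
    return np.c_[p[:,0]/-p[:,2],-p[:,1]/-p[:,2]]*K[0,0]+[K[0,2],K[1,2]]
E
python3 - <<'E'
from h import *
np.set_printoptions(precision=1,suppress=True)
cr=lambda L:np.array(L)/2.7+[185,150]-0.3
g=ray("top",cr([(113,110),(665,244),(598,560),(28,416)]),50); print(g)
print(np.linalg.norm(g-np.roll(g,-1,0),axis=1), np.degrees(np.arctan2(*(g[0]-g[1])[:2]))*-1)
b=ray("top",cr([(271,251),(342,251),(342,368),(270,368)]),58); print(b)
print(np.linalg.norm(b-np.roll(b,-1,0),axis=1)); print(b.mean(0))
print("blk",ray("top",cr([(118,170)]),100),ray("top",cr([(156,178)]),100))
# jaw top tip
j=ray("top",cr([(377,170),(402,175),(388,98),(410,98)]),104); print("jaw",j)
# stylus lower jaw
E
```

```text
[[ 722.2  224.6   50. ]
 [ 604.4 -257.4   50. ]
 [ 337.3 -192.5   50. ]
 [ 453.7  287.4   50. ]]
[496.1 274.8 493.8 275.8] -13.737333577288739
[[595.3  82.7  58. ]
 [595.6  21.8  58. ]
 [495.1  21.1  58. ]
 [494.8  82.1  58. ]]
[ 61.  100.5  60.9 100.5]
[545.2  51.9  58. ]
blk [[656.1 208.8 100. ]] [[649.4 176.8 100. ]]
jaw [[656.   -7.3 104. ]
 [651.9 -28.1 104. ]
 [718.  -16.5 104. ]
 [718.1 -34.9 104. ]]
```

```bash
cat >> h.py <<'E'
from scipy.spatial.transform import Rotation as Rot
from rig import sense
def tool(s=None):
    s=s or sense(); q=s["ee_rot"]; return np.array(s["eef_pos"]),Rot.from_quat([q[1],q[2],q[3],q[0]]).as_matrix()
def goto(p,yawdeg):
    """camera direction (horizontal tool axis camera side) at world yaw; prints turn and shift in tool axes"""
    P,R=tool()
    camd=np.array([np.cos(np.radians(yawdeg)),np.sin(np.radians(yawdeg)),0])
    x=np.array([0,0,-1.]); y=CS*camd; z=np.cross(x,y); Rt=np.c_[x,y,z]
    rv=Rot.from_matrix(R.T@Rt).as_rotvec(); d=R.T@(np.array(p)-P)/10
    print("turn",rv.round(4),"shift cm",d.round(2))
CS=1
E
python3 - <<'E'
from h import *
np.set_printoptions(precision=3,suppress=True)
P,R=tool();print(P,R); c=vision.calibration("wrist")["extrinsics"]; print(R.T@(c[:3,3]-P)); print(R.T@c[:3,:3])
goto((520,30,200),-13.7)
E
```

```text
[145.419 504.283 230.891] [[-0.    -0.961  0.277]
 [-0.001  0.277  0.961]
 [-1.     0.    -0.001]]
[-142.215   67.929    0.485]
[[-0.     0.268 -0.963]
 [ 0.001  0.963  0.268]
 [ 1.    -0.001 -0.   ]]
turn [ 3.1   -0.     0.001] shift cm [  3.11 -49.14 -35.19]
```

```bash
python3 -m pendant '[[0.18,0,0,0,-4,-3,0.4],[0.36,0,0,0,-8,-6,0.4],[0.54,0,0,0,-12,-9,0.4],[0.72,0,0,0,-16,-12,0.4],[0.9,0,0,0,-20,-15,0.4]]'
python3 - <<'E'
from h import *
print(sense()["joints"],sense()["grip_width"])
goto((520,30,200),-13.7)
E
```

```text
time_s: 0.78
eef_pos: [296.8, 303.5, 231.2]
ee_rot: [0.694, -0.135, 0.694, 0.135]
force: [0.1, -0.2, 0.3]
grip_width: 0.402
[ 5.19080870e-01  8.86003072e-02  1.77461743e+00 -2.72812722e-05
  1.27836217e+00  1.34856043e-01] 0.4023750818657942
turn [ 2.1941  0.     -0.    ] shift cm [  3.13 -33.72  10.44]
```

```bash
python3 -m pendant '[[0.18,0,0,0,-4,1.5,0.4],[0.36,0,0,0,-8,3,0.4],[0.54,0,0,0,-12,4.5,0.4],[0.72,0,0,0,-16,6,0.4],[0.9,0,0,0,-20,7.5,0.4]]'
python3 - <<'E'
from h import *
print(sense()["joints"],sense()["grip_width"])
goto((520,30,200),-13.7)
E
```

```text
time_s: 1.4
eef_pos: [442.3, 147.2, 231.2]
ee_rot: [0.684, 0.18, 0.684, -0.18]
force: [0.8, 0.7, 0.1]
grip_width: 0.397
[6.91564767e-02 1.82862245e-01 1.66538370e+00 4.35869658e-05
 1.29355548e+00 5.85224613e-01] 0.3967133836657887
turn [ 1.2938e+00 -1.0000e-04  2.0000e-04] shift cm [ 3.12 -6.36 12.55]
```

```bash
python3 -m pendant '[[0.18,0,0,0.6,-1.3,2.5,0.4],[0.36,0,0,1.2,-2.6,5,0.4],[0.54,0,0,1.8,-3.9,7.5,0.4],[0.72,0,0,2.4,-5.2,10,0.4],[0.9,0,0,3.1,-6.4,12.5,0.4]]'
python3 -m pendant '[[0.16,0,0,0,0,0,0.4],[0.3,0,0,0,0,0,0.4],[0.39,0,0,0,0,0,0.4],[0.394,0,0,0,0,0,0.4],[0.394,0,0,0,0,0,0.4]]'
python3 - <<'E'
from h import *
print(sense()["joints"],sense()["grip_width"])
goto((520,30,200),-13.7)
im=vision.capture("wrist"); cv2.imwrite("pics/w1.png",im[:,:,::-1])
E
```

```text
time_s: 2.02
eef_pos: [519.7, 30.7, 199.9]
ee_rot: [0.537, 0.46, 0.537, -0.46]
force: [0.4, 0.7, 0.7]
grip_width: 0.398
time_s: 2.65
eef_pos: [519.3, 31.6, 200.2]
ee_rot: [-0.439, -0.554, -0.439, 0.554]
force: [-0.3, -0.4, 0.6]
grip_width: 0.403
[-1.64733477e-01  3.28784083e-01  1.55965210e+00 -2.04851596e-05
  1.25339627e+00  1.63754734e+00] 0.4031791800463264
turn [0.0076 0.     0.0002] shift cm [0.02 0.1  0.14]
```

View pics/w1.png

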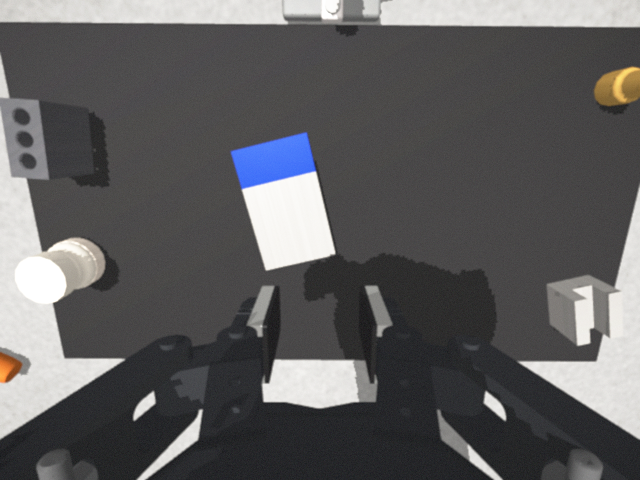

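```bash
cat >> h.py <<'E'
def edge(im,cols,r0,r1):
    """subpixel row of strongest bright->dark (downward) transition in columns, line fit rows=a*c+b"""
    g=cv2.cvtColor(im,cv2.COLOR_RGB2GRAY).astype(float); pts=[]
    for c in cols:
        d=-np.diff(cv2.GaussianBlur(g[r0:r1,c-1:c+2],(3,3),0).mean(1)); k=int(d.argmax())
        if 0<k<len(d)-1:
            pts.append((c,r0+k+0.5+0.5*(d[k-1]-d[k+1])/(d[k-1]-2*d[k]+d[k+1])))
    pts=np.array(pts); 
    for _ in range(4):
        f=np.polyfit(pts[:,0],pts[:,1],1); e=pts[:,1]-np.polyval(f,pts[:,0]); pts=pts[abs(e)<max(0.5,2*e.std())]
    return f,e.std()
def gframe(p1,p2):
    """left pt, right pt on far edge -> yaw(deg), xg, yg"""
    y=(p1-p2)[:2]; y=y/np.linalg.norm(y); x=np.array([y[1],-y[0]])
    return np.degrees(np.arctan2(x[1],x[0])),x,y
def quadsub(mask):
    cs,_=cv2.findContours(mask,cv2.RETR_EXTERNAL,cv2.CHAIN_APPROX_NONE)
    c=max(cs,key=cv2.contourArea); return cv2.minAreaRect(c),c
E
python3 - <<'E'
from h import *
np.set_printoptions(precision=2,suppress=True)
im=cv2.imread("pics/w1.png")[:,:,::-1].copy()
f,e=edge(im,list(range(20,275))+list(range(395,620)),5,45); print(f,e)
p=ray("wrist",[(20,np.polyval(f,20)),(620,np.polyval(f,620))],50); yaw,x,y=gframe(p[0],p[1]); print(p,yaw)
b=ray("wrist",[(231.5,151.5),(307,133),(335,254.5),(267,270)],58); print(b,np.linalg.norm(b-np.roll(b,-1,0),axis=1))
c=b.mean(0)[:2]; a=(b[0]+b[1]-b[2]-b[3])[:2]; print("blank",c,"yaw",np.degrees(np.arctan2(a[1],a[0])))
print("x_g rel edge",(c-p[0][:2])@x, "tcp",tool()[0], (tool()[0][:2]-p[0][:2])@x)
E
```

```text
[ 0.01 21.59] 0.10201174462233409
[[ 717.49  208.22   50.  ]
 [ 614.62 -215.05   50.  ]] -13.660672543011515
[[594.74  83.78  58.  ]
 [594.66  23.87  58.  ]
 [495.27  24.2   58.  ]
 [495.04  82.99  58.  ]] [59.91 99.39 58.79 99.71]
blank [544.93  53.71] yaw 0.13393563513503226
x_g rel edge -131.1965720989702 tcp [519.3   31.57 200.22] -150.86580514719094
```

```bash
python3 - <<'E'
from h import *
goto((590,0,205),-13.66)
E
```

```text
turn [0.0067 0.     0.0002] shift cm [-0.48  7.61  1.45]
```

```bash
python3 -m pendant '[[0.0067,0,0,-0.2,2.5,0.5,0],[0.0067,0,0,-0.5,5,1,0],[0.0067,0,0,-0.5,7,1.4,0],[0.0067,0,0,-0.5,7.6,1.5,0],[0.0067,0,0,-0.5,7.6,1.5,0]]'
python3 - <<'E'
from h import *
goto((590,0,205),-13.66)
print(sense()["grip_width"])
im=vision.capture("wrist"); cv2.imwrite("pics/w2.png",im[:,:,::-1])
E
```

```text
time_s: 3.32
eef_pos: [589.6, -0.5, 205.1]
ee_rot: [-0.437, -0.556, -0.437, 0.556]
force: [0.2, 0.4, 0.8]
grip_width: -0.001
turn [-0.0011 -0.      0.0006] shift cm [ 0.01  0.03 -0.05]
-0.0013059672734449471
```

View pics/w2.png

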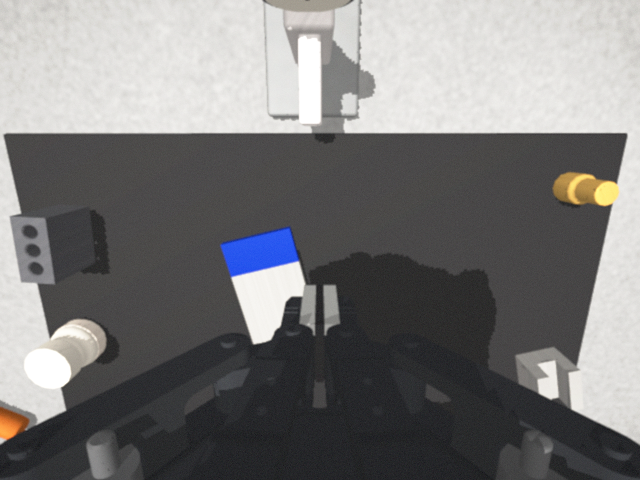

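```bash
python3 - <<'E'
import cv2
im=cv2.imread("pics/w2.png")[60:150,250:370]
cv2.imwrite("pics/w2c.png",cv2.resize(im,None,fx=6,fy=6,interpolation=cv2.INTER_CUBIC))
E
```

```text
(no output)
```

View pics/w2c.png

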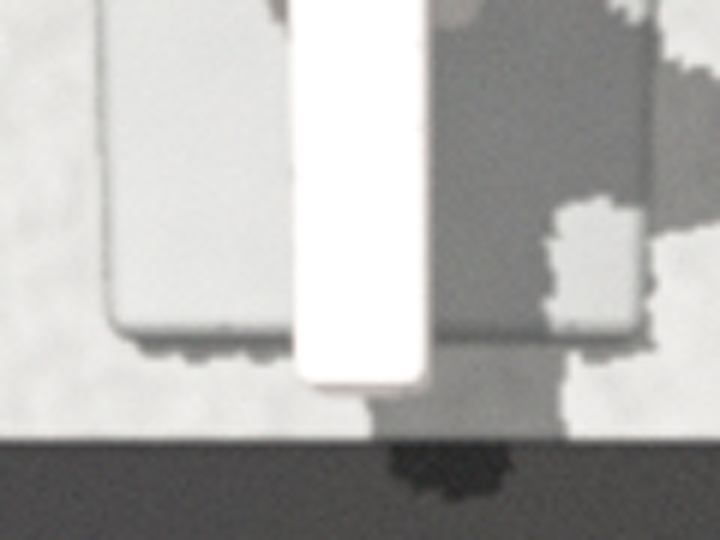

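```bash
cat > m.py <<'E'
from h import *
np.set_printoptions(precision=2,suppress=True)
E
python3 - <<'E'
from m import *
im=cv2.imread("pics/w2.png")[:,:,::-1].copy()
f,e=edge(im,list(range(20,260))+list(range(365,615)),120,145); print(f,e)
p=ray("wrist",[(20,np.polyval(f,20)),(615,np.polyval(f,615))],50); yaw,x,y=gframe(p[0],p[1]); print(p,yaw)
G=lambda P:np.c_[(np.atleast_2d(P)[:,:2]-p[0][:2])@x,(np.atleast_2d(P)[:,:2])@y]
cor=G(ray("wrist",[(5,134),(627,134)],50)); print("gran corners",cor)
j=ray("wrist",[(299.2,123),(321,123),(299,70),(321,70)],104); print("jaw",G(j))
ft=ray("wrist",[(267.6,114),(358.3,114),(267,70),(358.5,70)],12); print("foot",G(ft))
b=ray("wrist",[(221,244),(291.5,227),(302,262),(231,276.5)],58); print(G(b),np.linalg.norm(b-np.roll(b,-1,0),axis=1),b)
print("tcp",G(tool()[0]))
E
```

```text
[ -0.   132.96] 0.06487399011846665
[[ 719.06  213.62   50.  ]
 [ 607.42 -246.27   50.  ]] -13.644138746761744
gran corners [[  -0.79  389.33]
 [  -1.06 -105.82]]
jaw [[  4.6  152.1 ]
 [  4.59 138.01]
 [ 35.97 151.74]
 [ 35.96 138.04]]
foot [[ 16.95 184.86]
 [ 16.91 104.57]
 [ 52.61 183.98]
 [ 52.56 105.42]]
[[ -89.61  221.79]
 [ -74.99  162.21]
 [-105.59  153.91]
 [-118.74  215.32]] [61.35 31.71 62.8  29.84] [[595.31  83.73  58.  ]
 [595.47  22.37  58.  ]
 [563.77  21.53  58.  ]
 [565.48  84.31  58.  ]]
tcp [[-75.56 138.7 ]]
```

```bash
cat >> m.py <<'E'
YAW=-13.65; xg=np.array([np.cos(np.radians(YAW)),np.sin(np.radians(YAW))]); yg=np.array([-xg[1],xg[0]]); C=648.2; GY=144.85
def W(a,b,z): return np.r_[xg*(a+C)+yg*b,z]
def g(P): P=np.atleast_2d(P); return np.c_[P[:,:2]@xg-C,P[:,:2]@yg]
def go(a,b,z,dy=0): 
    P=tool()[0]; print("tcp g",g(P),P[2],"grip",sense()["grip_width"],"F",sense()["force"]); goto(W(a,b,z),YAW+dy)
E
python3 - <<'E'
from m import *
go(-133.5,242,120)
E
```

```text
tcp g [[-75.39 138.76]] 205.20592423286527 grip 0.0008173838661218664 F [-0.64 -0.19  0.41]
turn [-0. -0.  0.] shift cm [  8.52  -5.82 -10.32]
```

```bash
python3 -m pendant '[[0,0,0,0,-1.8,-3.5,0],[0,0,0,2,-3.5,-7,0],[0,0,0,5,-5.8,-10.3,0],[0,0,0,8.5,-5.8,-10.3,0],[0,0,0,11,-5.8,-10.3,0]]'
python3 - <<'E'
from m import *
go(-133.5,242,52)
E
```

```text
time_s: 4.0
eef_pos: [556.8, 114.1, 94.3]
ee_rot: [-0.437, -0.556, -0.437, 0.556]
force: [0.4, 0.2, 0.3]
grip_width: 0.003
tcp g [[-134.03  242.24]] 94.28715407306535 grip 0.0025977146389304334 F [0.39 0.22 0.32]
turn [-0.  0.  0.] shift cm [4.23 0.06 0.02]
```

```bash
python3 -m pendant '[[0,0,0,2,0,0,0],[0,0,0,3.6,0,0,0],[0,0,0,4.2,0,0,0],[0,0,0,4.2,0,0.3,0],[0,0,0,4.2,0,0.6,0]]'
python3 - <<'E'
from m import *
go(-133.5,200,52)
im=vision.capture("wrist"); cv2.imwrite("pics/w3.png",im[:,:,::-1])
E
```

```text
time_s: 4.62
eef_pos: [556.9, 107.2, 54.0]
ee_rot: [0.437, 0.557, 0.436, -0.556]
force: [-0.0, 0.9, 0.2]
grip_width: 0.001
tcp g [[-132.33  235.56]] 54.03039838520031 grip 0.0013407141050051146 F [-0.03  0.86  0.18]
turn [-0. -0. -0.] shift cm [ 0.2  -0.11  3.56]
```

View pics/w3.png

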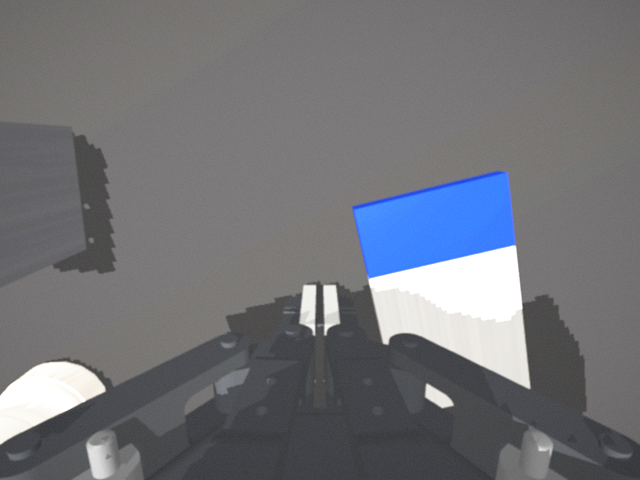

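```bash
python3 -m pendant '[[0,0,0,0.15,-0.1,0.5,0],[0,0,0,0.15,-0.1,1.0,0],[0,0,0,0.15,-0.1,1.5,0],[0,0,0,0.15,-0.1,2.0,0],[0,0,0,0.15,-0.1,2.5,0]]'
python3 - <<'E'
from m import *
go(-133.5,200,52)
im=vision.capture("wrist"); cv2.imwrite("pics/w4.png",im[:,:,::-1])
E
```

```text
time_s: 5.3
eef_pos: [549.7, 83.1, 51.9]
ee_rot: [0.437, 0.556, 0.437, -0.556]
force: [0.8, 1.0, -0.2]
grip_width: 0.003
tcp g [[-133.69  210.48]] 51.85383562077986 grip 0.00258559894205849 F [ 0.83  0.98 -0.21]
turn [-0. -0. -0.] shift cm [-0.01  0.02  1.05]
```

View pics/w4.png

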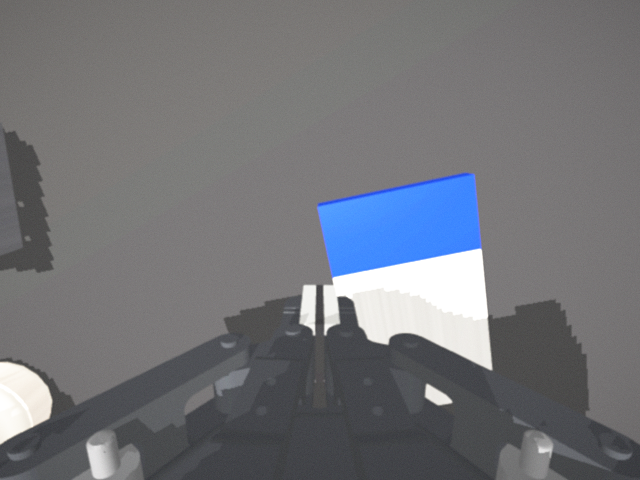

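```bash
python3 -m pendant '[[0,0,0,0,0,0.4,0],[0,0,0,0,0,0.8,0],[0,0,0,0,0,1.2,0],[0,0,0,0,0,1.6,0],[0,0,0,0,0,2.0,0]]'
python3 - <<'E'
from m import *
go(-133.5,183,52)
im=vision.capture("wrist"); cv2.imwrite("pics/w5.png",im[:,:,::-1])
E
```

```text
time_s: 5.98
eef_pos: [544.8, 63.7, 51.8]
ee_rot: [0.437, 0.556, 0.437, -0.556]
force: [1.0, 1.7, 0.7]
grip_width: 0.003
tcp g [[-133.78  190.44]] 51.816745395327935 grip 0.0033434553326274776 F [1.02 1.72 0.7 ]
turn [-0. -0. -0.] shift cm [-0.02  0.03  0.74]
```

View pics/w5.png

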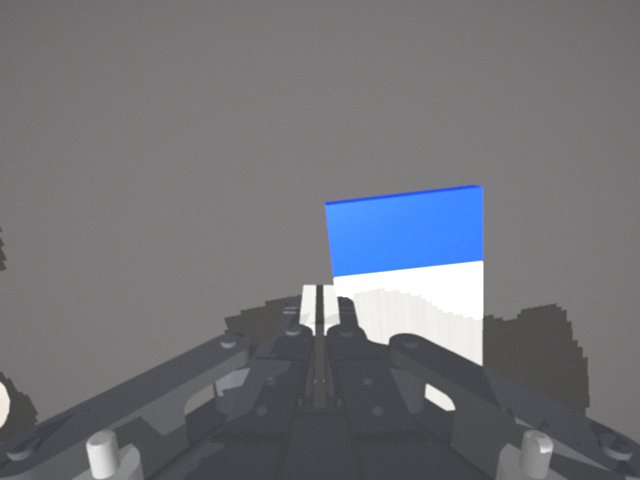

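```bash
cat >> m.py <<'E'
def blank(uv):
    """blue far-left, far-right, interface right, interface left (top face z=58)"""
    b=ray("wrist",uv,58); q=g(b); L=np.linalg.norm(np.roll(q,-1,0)-q,axis=1)
    ey=(q[0]+q[3]-q[1]-q[2]); ex=q[0]+q[1]-q[2]-q[3]
    a=np.arctan2(-ey[0],ey[1]); a2=np.arctan2(ex[1],ex[0])
    c=q.mean(0)-35*np.array([np.cos(a),np.sin(a)])
    print("sides",L,"yaw rel",np.degrees([a,a2]),"centre g",c,"dy",c[1]-GY,"overhang",c[0]+50*np.cos(a))
E
python3 - <<'E'
from m import *
blank([(326.5,203.5),(480,186.5),(483,262),(335,276)])
E
```

```text
sides [58.39 30.47 59.53 29.81] yaw rel [5.99 7.95] centre g [-134.99  152.89] dy 8.044639191651669 overhang -85.26685813564079
```

```bash
python3 -m pendant '[[0,0,0,0,0,0.3,0],[0,0,0,0,0,0.5,0],[0,0,0,0,0,0.7,0],[0,0,0,0,0,0.8,0],[0,0,0,0,0,0.8,0]]'
python3 - <<'E'
from m import *
go(-133.5,183,52)
im=vision.capture("wrist"); cv2.imwrite("pics/w6.png",im[:,:,::-1])
E
```

```text
time_s: 6.65
eef_pos: [543.0, 56.0, 51.8]
ee_rot: [-0.437, -0.556, -0.437, 0.556]
force: [0.9, 0.8, 1.0]
grip_width: 0.002
tcp g [[-133.8   182.58]] 51.78804432929826 grip 0.001666854851946829 F [0.94 0.82 1.02]
turn [-0.  0.  0.] shift cm [-0.02  0.03 -0.04]
```

View pics/w6.png

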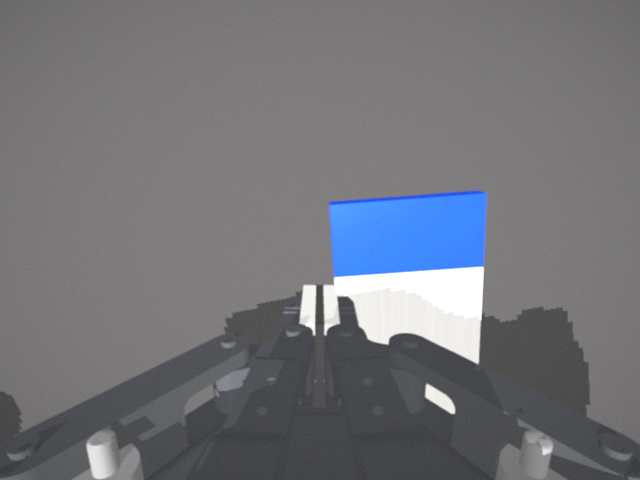

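```bash
python3 - <<'E'
from m import *
blank([(330.5,203),(486,193),(484,267),(335,275)])
E
```

```text
sides [59.2  29.89 59.99 29.42] yaw rel [3.43 4.74] centre g [-136.15  145.85] dy 1.0013996897828292 overhang -86.23776151805724
```

```bash
python3 -m pendant '[[0,0,0,0,0,-0.6,0],[0,0,0,-1,0,-1.2,0],[0,0,0,-4,0,-1.2,0.2],[0,0,0,-4,-4,0,0.4],[0,0,0,-4,-7.8,3,0.4]]'
python3 - <<'E'
from m import *
go(-212,145.8,52)
E
```

```text
time_s: 7.32
eef_pos: [459.3, 46.1, 92.5]
ee_rot: [0.437, 0.556, 0.437, -0.556]
force: [0.7, -1.1, -0.8]
grip_width: 0.399
tcp g [[-212.77  153.19]] 92.48781728890194 grip 0.3992847047859202 F [ 0.68 -1.11 -0.81]
turn [ 0. -0. -0.] shift cm [4.05 0.07 0.74]
```

```bash
python3 -m pendant '[[0,0,0,0.5,0,0.4,0.4],[0,0,0,2,0,0.7,0.4],[0,0,0,3.5,0,0.7,0.4],[0,0,0,4.0,0,0.7,0.4],[0,0,0,4.0,0,0.7,0.4]]'
python3 - <<'E'
from m import *
go(-197,144.85,52)
im=vision.capture("wrist"); cv2.imwrite("pics/w7.png",im[:,:,::-1])
E
```

```text
time_s: 7.95
eef_pos: [458.9, 38.9, 51.9]
ee_rot: [0.437, 0.556, 0.437, -0.556]
force: [0.2, -0.4, -0.8]
grip_width: 0.399
tcp g [[-211.45  146.07]] 51.94800304873637 grip 0.39927268081282846 F [ 0.23 -0.45 -0.81]
turn [-0. -0. -0.] shift cm [-0.    1.45  0.12]
```

View pics/w7.png

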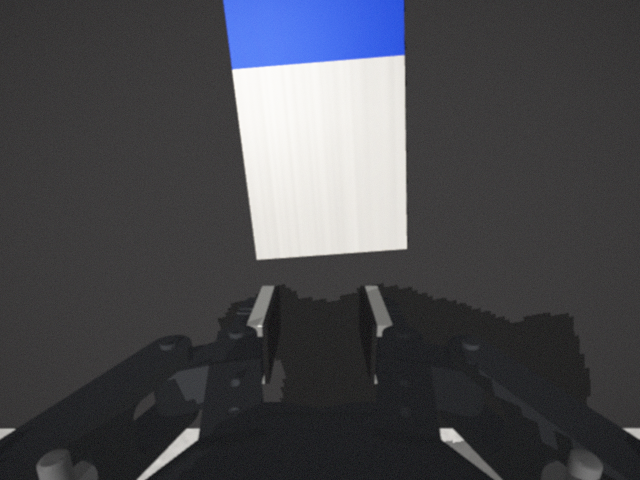

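```bash
cat >> m.py <<'E'
def rear(uv):
    """interface left, right, rear right, rear left"""
    q=g(ray("wrist",uv,58)); L=np.linalg.norm(np.roll(q,-1,0)-q,axis=1)
    ey=(q[0]+q[3]-q[1]-q[2]); ex=q[0]+q[1]-q[2]-q[3]
    a=np.arctan2(-ey[0],ey[1]); a2=np.arctan2(ex[1],ex[0]); m=(a+2*a2)/3
    c=q.mean(0)+15*np.array([np.cos(m),np.sin(m)])
    print("sides",L,"yaw",np.degrees([a,a2]),"centre g",c,"dy",c[1]-GY,"overhang",c[0]+50)
E
python3 - <<'E'
from m import *
rear([(233,69),(405,55),(407,249),(257,260)])
E
```

```text
sides [59.94 70.16 60.07 70.33] yaw [4.28 4.2 ] centre g [-136.69  145.19] dy 0.34125603249992764 overhang -86.68526077041014
```

```bash
python3 -m pendant '[[0,0,0,0,1.0,0.12,0.4],[0,0,0,0,1.6,0.12,0.4],[0,0,0,0,2.2,0.12,0.4],[0,0,0,0,2.8,0.12,0.4],[0,0,0,0,3.4,0.12,0.4]]'
python3 -m pendant '[[0,0,0,0,0.7,0,0.4],[0,0,0,0,1.4,0,0.4],[0,0,0,0,2.1,0,0.4],[0,0,0,0,2.8,0,0.4],[0,0,0,0,3.5,0,0.4]]'
python3 - <<'E'
from m import *
go(-81,144.85,52)
im=vision.capture("wrist"); cv2.imwrite("pics/w8.png",im[:,:,::-1])
E
```

```text
time_s: 8.62
eef_pos: [491.4, 29.4, 51.8]
ee_rot: [-0.436, -0.556, -0.437, 0.556]
force: [-3.2, 0.6, 2.1]
grip_width: 0.401
time_s: 9.25
eef_pos: [525.6, 21.1, 51.8]
ee_rot: [-0.437, -0.556, -0.437, 0.556]
force: [-1.8, -0.2, 1.4]
grip_width: 0.398
tcp g [[-142.4  144.5]] 51.7696125837831 grip 0.39796940155965554 F [-1.84 -0.18  1.43]
turn [-0.  0.  0.] shift cm [-0.02  6.14 -0.05]
```

View pics/w8.png

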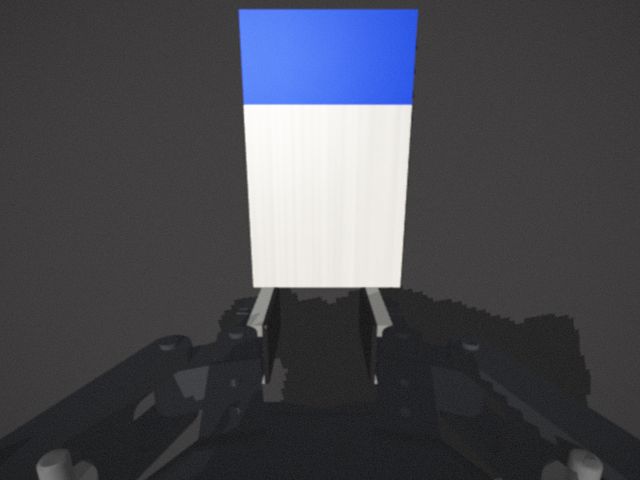

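```bash
python3 - <<'E'
from m import *
rear([(244,104.2),(412,104.2),(400,287.7),(253.5,287.7)])
print(g(ray("wrist",[(238.5,9.7),(418,9.7)],58)))
E
```

```text
sides [59.98 70.4  59.95 70.41] yaw [-0.07 -0.11] centre g [-80.75 141.7 ] dy -3.1475600071674137 overhang -30.745765688071458
[[-30.82 171.8 ]
 [-30.9  111.67]]
```

```bash
python3 -m pendant '[[0,0,0,0,0.6,-0.05,0.4],[0,0,0,0,1.2,-0.1,0.4],[0,0,0,0,1.8,-0.14,0.4],[0,0,0,0,2.3,-0.17,0.4],[0,0,0,0,2.7,-0.2,0.4]]'
python3 - <<'E'
from m import *
go(-81.7,144.85,52)
im=vision.capture("wrist"); cv2.imwrite("pics/w9.png",im[:,:,::-1])
E
```

```text
time_s: 9.93
eef_pos: [552.2, 16.6, 51.8]
ee_rot: [-0.437, -0.556, -0.437, 0.556]
force: [-1.4, 1.0, 1.1]
grip_width: 0.397
tcp g [[-115.56  146.47]] 51.763550292638584 grip 0.3968579029777949 F [-1.35  1.05  1.05]
turn [-0.  0.  0.] shift cm [-0.02  3.39  0.16]
```

View pics/w9.png

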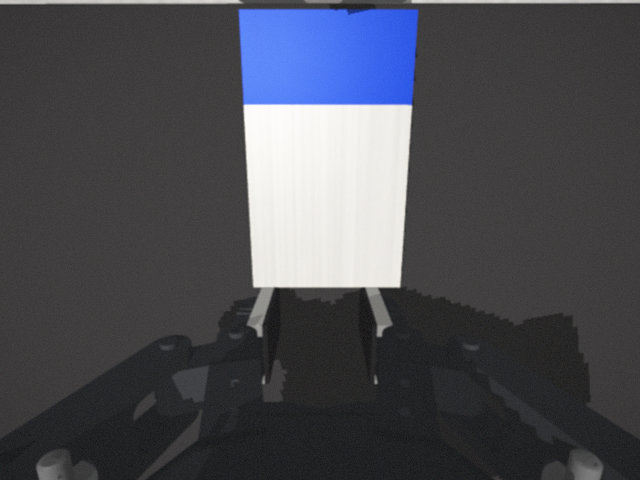

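```bash
python3 -m pendant '[[0,0,0,0,0.6,-0.03,0.4],[0,0,0,0,1.2,-0.06,0.4],[0,0,0,0,1.8,-0.09,0.4],[0,0,0,0,2.2,-0.11,0.4],[0,0,0,0,2.5,-0.12,0.4]]'
python3 - <<'E'
from m import *
go(-81.7,144.85,52)
im=vision.capture("wrist"); cv2.imwrite("pics/w10.png",im[:,:,::-1])
E
```

```text
time_s: 10.6
eef_pos: [576.6, 11.9, 51.8]
ee_rot: [-0.437, -0.556, -0.437, 0.556]
force: [-2.5, 2.0, 0.3]
grip_width: 0.398
tcp g [[-90.67 147.63]] 51.769550765561654 grip 0.3976285552550156 F [-2.48  1.96  0.33]
turn [-0.  0.  0.] shift cm [-0.02  0.9   0.28]
```

View pics/w10.png

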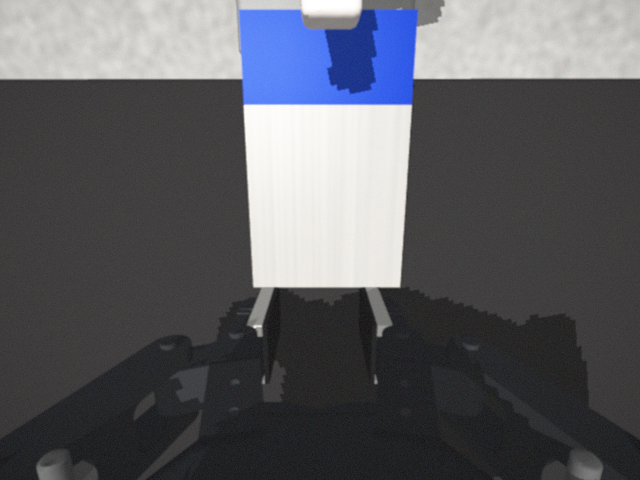

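```bash
python3 - <<'E'
from m import *
im=cv2.imread("pics/w10.png")[:,:,::-1].copy()
f,e=edge(im,list(range(20,230))+list(range(430,620)),60,95); print(f,e)
p=g(ray("wrist",[(20,np.polyval(f,20)),(620,np.polyval(f,620))],50)); print("edge",p)
rear([(244,104.2),(412,104.2),(400.5,287.7),(253.5,287.7)])
f2,e2=edge(im,list(range(250,405,1)),280,295); print(f2,e2)
c=im[0:120,225:435]; cv2.imwrite("pics/w10c.png",cv2.resize(c,None,fx=3.8,fy=3.8,interpolation=cv2.INTER_CUBIC)[:,:,::-1])
E
```

```text
[-0.   78.91] 0.08490869879390132
edge [[  0.33 259.03]
 [  0.3   36.44]]
sides [59.92 70.36 60.12 70.36] yaw [-0.06 -0.02] centre g [-29.57 144.87] dy 0.021764865401195266 overhang 20.426334185461247
[  0.   286.72] 0.15457969467841778
```

View pics/w10c.png

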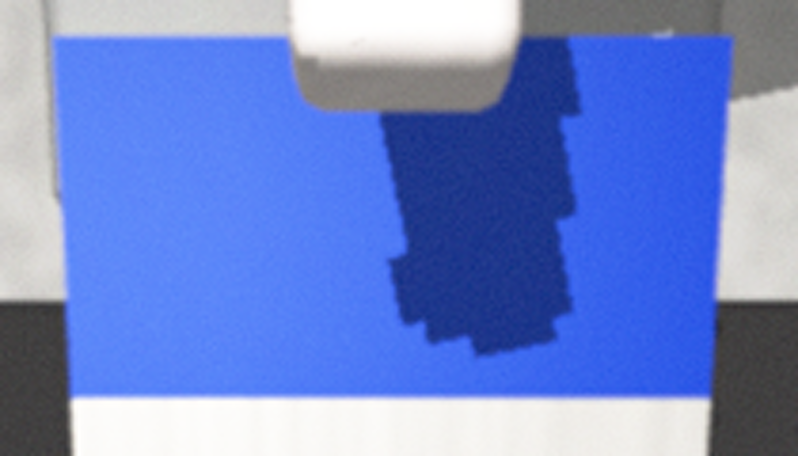

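```bash
python3 - <<'E'
from m import *
print("jaw", g(ray("wrist",[(225+290/3.8,14),(225+522/3.8,14)],104)))
print("ends",g(ray("wrist",[(225+54/3.8,9.8),(225+734/3.8,9.8),(244,104.3),(412,104.3)],58)))
print("ftip",tool()[0],sense()["joints"])
E
```

```text
jaw [[  4.82 151.96]
 [  4.8  138.4 ]]
ends [[ 20.25 174.74]
 [ 20.19 114.86]
 [ -9.4  174.83]
 [ -9.46 114.91]]
ftip [576.92  11.81  51.8 ] [-0.18  0.62  1.53  0.    0.99  1.63]
```

```bash
python3 -m pendant '[[0,0,0,0,0.3,0,0.4],[0,0,0,0,0.55,0,0.4],[0,0,0,0,0.75,0,0.4],[0,0,0,0,0.9,0,0.4],[0,0,0,0,0.95,0,0.4]]'
cat > meas.py <<'E'
import sys
from m import *
def meas(name):
    print("tcp g",g(tool()[0]),sense()["force"])
    cal=vision.calibration("wrist"); im=vision.capture("wrist"); cv2.imwrite(f"pics/{name}.png",im[:,:,::-1])
    return im
E
python3 - <<'E'
from meas import *
im=meas("w11")
E
```

```text
time_s: 11.28
eef_pos: [585.7, 9.7, 51.8]
ee_rot: [-0.437, -0.556, -0.437, 0.556]
force: [-2.6, 0.2, 0.8]
grip_width: 0.4
tcp g [[-81.31 147.6 ]] [-2.65  0.16  0.76]
```

View pics/w11.png

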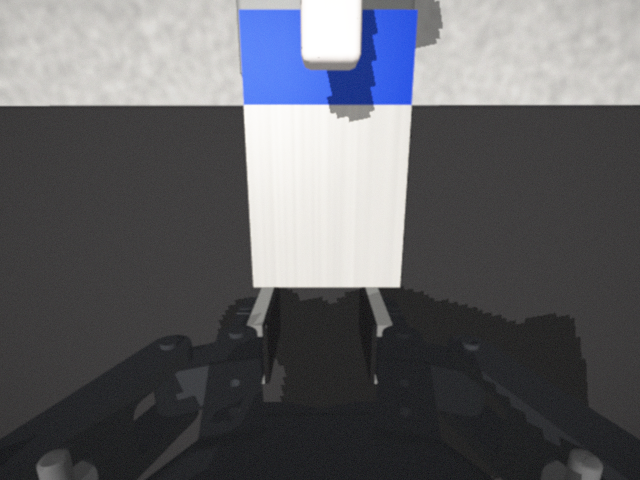

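```bash
python3 - <<'E'
from m import *
im=cv2.imread("pics/w11.png")[:,:,::-1].copy()
f,e=edge(im,list(range(20,230))+list(range(430,620)),90,120)
p=g(ray("wrist",[(20,np.polyval(f,20)),(620,np.polyval(f,620))],50)); print(f,e,"edge",p)
# blue/white interface: dark->bright in red, per column
r=im[:,:,0].astype(float); pts=[]
for c in list(range(250,320))+list(range(382,406)):
    d=np.diff(r[95:115,c]); k=int(d.argmax()); pts.append((c,95+k+.5+.5*(d[k-1]-d[k+1])/(d[k-1]-2*d[k]+d[k+1])))
pts=np.array(pts); fi=np.polyfit(pts[:,0],pts[:,1],1); print(fi)
q=g(ray("wrist",[(244,np.polyval(fi,244)),(412,np.polyval(fi,412)),(240,10),(418,10)],58)); print("interface",q)
c=im[0:120,225:435]; cv2.imwrite("pics/w11c.png",cv2.resize(c,None,fx=3.8,fy=3.8,interpolation=cv2.INTER_CUBIC)[:,:,::-1])
E
```

```text
[ -0.   105.53] 0.08492144444893782 edge [[  0.11 261.06]
 [  0.22  34.42]]
[  0.   103.82]
interface [[ -0.25 174.81]
 [ -0.36 114.91]
 [ 29.23 174.47]
 [ 29.17 114.92]]
```

View pics/w11c.png

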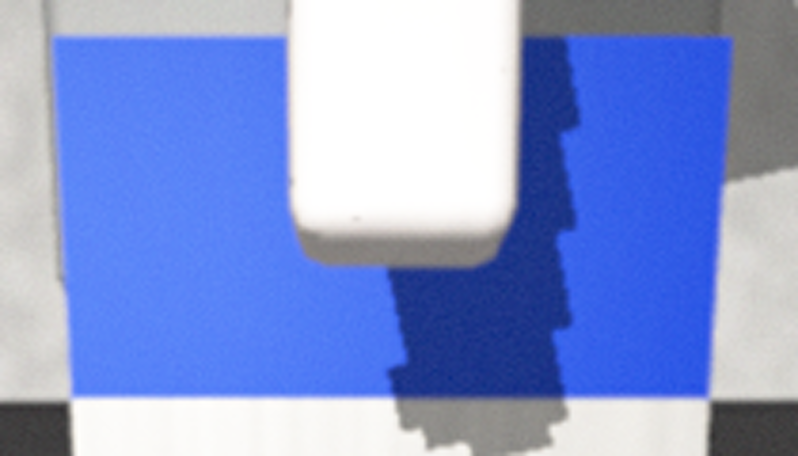

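```bash
python3 - <<'E'
from m import *
q=g(ray("wrist",[(320,9.4),(320,103.82),(320,286.72)],58))[:,0]; e=g(ray("wrist",[(320,105.53-.0)],50))[0,0]
print(q-e, q[0]-e,30+q[1]-e,100+q[2]-e)
j=g(ray("wrist",[(225+(290+.5)/3.8-.5,40),(225+(520+.5)/3.8-.5,40)],104)); print(j,j[:,1].mean())
print(g(ray("wrist",[(225+(72.5)/3.8-.5,103.8),(225+(710+.5)/3.8-.5,103.8)],58)).mean(0))
E
```

```text
[ 29.4   -0.19 -70.24] 29.39809480795998 29.805094718588634 29.761259970067726
[[  8.7  152.11]
 [  8.69 138.44]] 145.27324435513498
[ -0.21 145.03]
```

```bash
python3 -m pendant '[[0,0,0,0,0.02,0,0.4],[0,0,0,0,0.04,0,0.4],[0,0,0,0,0.04,0,0.4],[0,0,0,0,0.04,0,0.4],[0,0,0,0,0.04,0,0.4]]'
python3 - <<'E'
from meas import *
im=meas("w12")
f,e=edge(im,list(range(20,230))+list(range(430,620)),90,120)
r=im[:,:,0].astype(float); pts=[]
for c in list(range(250,320))+list(range(382,406)):
    d=np.diff(r[95:115,c]); k=int(d.argmax()); pts.append((c,95+k+.5+.5*(d[k-1]-d[k+1])/(d[k-1]-2*d[k]+d[k+1])))
pts=np.array(pts); fi=np.polyfit(pts[:,0],pts[:,1],1)
q=g(ray("wrist",[(244,np.polyval(fi,244)),(412,np.polyval(fi,412))],58)); 
p=g(ray("wrist",[(244,np.polyval(f,244)),(412,np.polyval(f,412))],50)); print(f,fi,q[:,0]-p[:,0])
E
```

```text
time_s: 11.95
eef_pos: [586.0, 9.6, 51.8]
ee_rot: [0.437, 0.556, 0.437, -0.556]
force: [-2.4, 0.9, 1.0]
grip_width: 0.397
tcp g [[-80.96 147.58]] [-2.38  0.87  0.98]
[ -0.   106.48] [  0.   103.77] [-0.05 -0.19]
```

```bash
python3 -m pendant '[[0,0,0,0,-0.4,0,0.4],[0,0,0,0,-1.5,0,0.4],[0,0,0,-1,-3,0,0.4],[0,0,0,-5,-5,0,0.4],[0,0,0,-10,-6,0,0.4]]'
python3 -m pendant '[[0,0,0,-2,1,0,0.4],[0,0,0,-4,3,0,0.4],[0,0,0,-5,5,0,0.4],[0,0,0,-5,6,0,0.4],[0,0,0,-5,6,0,0.4]]'
python3 - <<'E'
from meas import *
im=meas("w13"); c=im[40:240,230:430]; cv2.imwrite("pics/w13c.png",cv2.resize(c,None,fx=3,fy=3,interpolation=cv2.INTER_CUBIC)[:,:,::-1])
im=vision.capture("top"); cv2.imwrite("pics/top1.png",cv2.resize(im[150:310,265:375],None,fx=3.75,fy=3.75,interpolation=cv2.INTER_CUBIC)[:,:,::-1])
im=vision.capture("scene"); cv2.imwrite("pics/scene1.png",cv2.resize(im[180:340,220:460],None,fx=3.3,fy=3.3,interpolation=cv2.INTER_CUBIC)[:,:,::-1])
E
```

```text
time_s: 12.62
eef_pos: [526.0, 24.3, 152.3]
ee_rot: [-0.436, -0.556, -0.437, 0.557]
force: [0.4, 0.7, 1.0]
grip_width: 0.399
time_s: 13.25
eef_pos: [585.6, 9.6, 200.9]
ee_rot: [-0.436, -0.556, -0.437, 0.557]
force: [-0.8, -0.0, -0.8]
grip_width: 0.403
tcp g [[-81.38 147.58]] [-0.77 -0.04 -0.84]
```

View pics/w13.png

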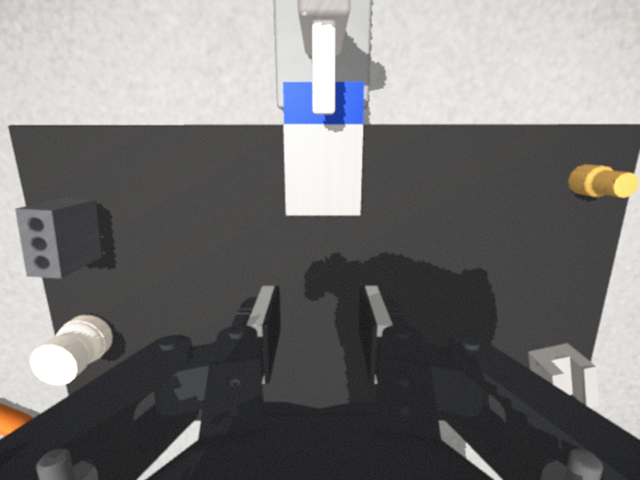

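View pics/w13c.png

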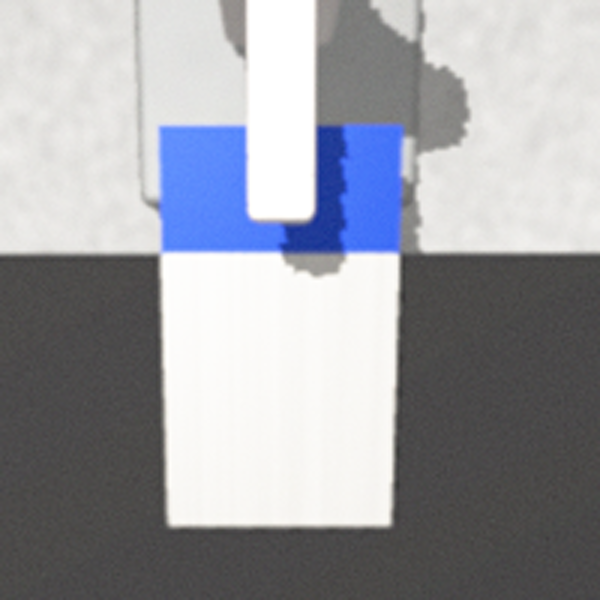

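View pics/scene1.png

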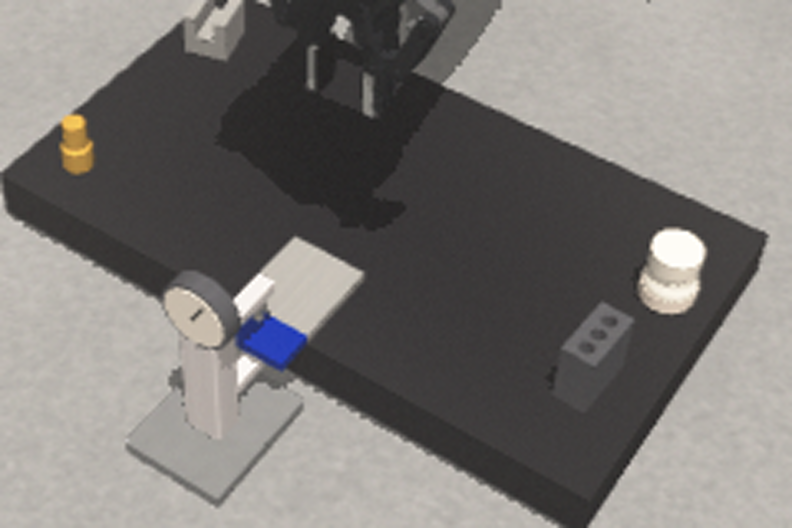

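```bash
python3 - <<'E'
from m import *
u=lambda L:[(230+(a+.5)/3-.5,40+(b+.5)/3-.5) for a,b in L]
im=cv2.imread("pics/w13.png")[:,:,::-1].copy()
f,e=edge(im,list(range(30,265))+list(range(385,620)),110,140); p=g(ray("wrist",[(30,np.polyval(f,30)),(620,np.polyval(f,620))],50)); print("edge",p,f)
q=g(ray("wrist",u([(159,126),(404,126),(402,251),(160,251),(392,526),(168,526)]),58)); e0=p[:,0].mean()
print(q-[e0,0]); print("centres y",q[:2,1].mean(),q[2:4,1].mean(),q[4:,1].mean())
j=g(ray("wrist",u([(247,200),(316,200),(247,100),(316,100)]),104)); print("jaw",j,j[:,1].mean(),j[:,0]-e0)
ft=g(ray("wrist",u([(139,130),(418.5,130)]),12)); print("foot",ft,ft[:,1].mean())
E
```

```text
edge [[ -0.13 373.76]
 [  0.23 -86.43]] [ -0.   124.74]
[[ 29.42 174.98]
 [ 29.37 114.84]
 [  0.22 114.38]
 [  0.27 175.55]
 [-70.42 114.79]
 [-70.37 175.36]]
centres y 144.9109234262941 144.96671653841656 145.07485776244852
jaw [[  8.14 152.62]
 [  8.12 138.16]
 [ 27.35 152.5 ]
 [ 27.34 138.37]] 145.4133539357585 [ 8.09  8.07 27.3  27.29]
foot [[ 35.44 185.05]
 [ 35.37 105.31]] 145.1791333775274
```

View pics/top1.png

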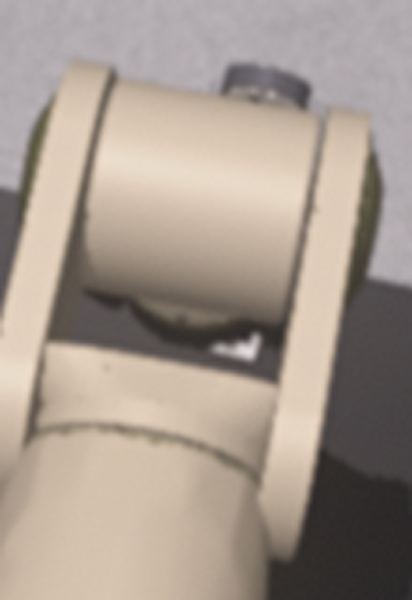

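```bash
python3 -m pendant '[[0,0,0,-1,-4,0,0.4],[0,0,0,-2,-8,0,0.4],[0,0,0,-3,-12,0,0.4],[0,0,0,-4,-16,0,0.4],[0,0,0,-4,-20,0,0.4]]'
python3 -m pendant '[[0,0,0,0,0,0,0.4],[0,0,0,0,0,0,0.4],[0,0,0,0,0,0,0.4],[0,0,0,0,0,0,0.4],[0,0,0,0,0,0,0.4]]'
python3 - <<'E'
from m import *
im=vision.capture("top"); cv2.imwrite("pics/top2.png",cv2.resize(im[150:370,185:445],None,fx=2.7,fy=2.7,interpolation=cv2.INTER_CUBIC)[:,:,::-1])
E
```

```text
time_s: 14.02
eef_pos: [390.2, 57.5, 242.2]
ee_rot: [0.437, 0.557, 0.436, -0.556]
force: [0.4, 0.3, 0.1]
grip_width: 0.401
time_s: 14.65
eef_pos: [392.0, 57.0, 241.6]
ee_rot: [-0.436, -0.556, -0.437, 0.556]
force: [-0.8, 0.1, 0.3]
grip_width: 0.401
```

View pics/top2.png

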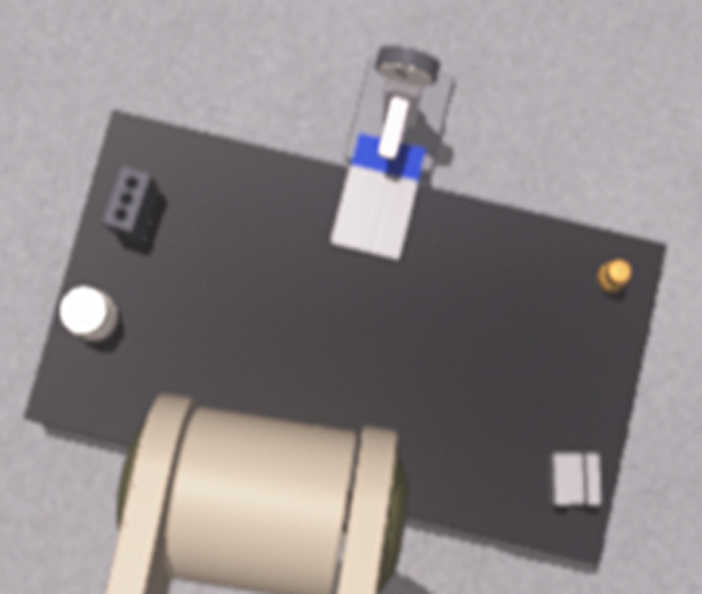

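The top view shows the blank square to the edge with its blue end under the jaw, at crop pixels (352–425, 135–180). The block, jar, plug, vee block and gauge sit at the same pixels as at the start, and the arm is clear. I'm handing the job in.

```bash
python3 -c "
from rig import job
print(job.finish_job())"
```

```text
the job is handed in; nothing more can be done
None
```

The blank now overhangs the far edge by about 29.7 mm, square to the edge and centred on the stylus. I handed the job in at about 14.7 s.

**What I did:** I pushed the blank sideways with the closed fingertips until it was near the gauge's middle line. Then I pushed it forward from behind with two fingertips spread apart, which squared it up. I never gripped or lifted it. Pushing forces in the readings stayed at about 4 N or less.

**Last checks, from the wrist camera after backing off:**
- **Overhang:** the three estimates disagreed slightly. The blue tip gave 29.4 mm, the blue line 30.2 mm and the rear edge 29.6 mm. With the fingers still on the blank, the blue line had given 29.9 mm. I left it there rather than nudge it again.
- **Squareness:** within about 0.2°.
- **Centring:** between 0.2 and 0.4 mm off the gauge's middle line, depending on whether I measure to the foot or the jaw. The calibration is only good to about 2 mm.
- **Everything else:** in the top view, the gauge and the four loose items on the granite look unmoved. I did not re-check the screwdriver, wrench and bottle on the bench, but the arm never went near them. The arm finished up and back, touching nothing.

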